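# Check an air canister with the pencil gauge and sort it

### The arm

A 6-joint arm with a two-finger parallel gripper is mounted at the origin on the work surface. World frame = base frame: x ahead of the robot, y to its left, z up, the work surface at z = 0. Lengths are in mm, angles in rad, forces in N, time in s.
With the tool pointing down it reaches from about 275 to 850 mm from the base axis. Payload 19 kg.
Tool frame: the origin (TCP) lies on the centre line of the jaws, within the pads' length; the fingertips stand 8 mm ahead of it and the grasp point (between the pads) lies 11 mm behind it; z points along the fingers, y is the line along which they close (so a half turn about z gives the same grasp; the last joint's range is limited). The gripper opens to 85 mm and grips with 20 to 120 N. Pads are 22 mm wide; open, the fingers measure 114 mm over their backs; the gripper's body (76 mm by 85 mm) begins 54 mm behind the grasp point. The pads swing forward as they close: fully open they stand 13 mm farther back than shut.
Start: joints at [-1.326, 0.15, 1.437, -0, 1.554, -0.134], TCP at [212.61, -534.214, 211.067] pointing down, gripper open.
Joint ranges: [-2.8, 2.8], [-0.68, 2.1], [0.12, 2.68], [-1.39, 4.53], [0.16, 2.79], [-2.81, 2.81]. Speed limits (rad/s): [1.89, 1.89, 2.22, 3.01, 3.01, 3.01].

### API

Orientations are given as a unit quaternion [w, x, y, z].
In Python, from rig import read_state, get_image, get_calibration, hand_in gives the robot as it stands.
- The arm moves only by the tool move_arm, never from a script. Its argument "motion" is one flat list of numbers, 7 for each row, row after row: the shift along the tool's x, y, z in cm, then the turn, a rotation vector about the tool's x, y, z in rad, then the opening in per cent of the stroke, from 0 (shut) to 100 (fully open). In form: [tx, ty, tz, ax, ay, az, grip, tx, ty, tz, ax, ay, az, grip, ...]. A call has exactly 8 rows; each row shifts and turns the commanded pose from where the row before left it, along the tool's axes as they then stand; what a row does not reach is not made up. A row lasts 1/8 s, in which the tool goes at most 62.5 mm and 10.7 degrees, less where a joint would pass 70% of its speed; a pose out of reach is approached as far as the arm can. A call is refused whole if a number of a shift passes 6.25 or a number of a turn 0.188, either way. A call with a gripper value outside its range is refused whole. The fingers move at their own pace and stop on an object; "force" is the grip in N (left out, the last holds). Time passes only in rows, so rows that do not move let the fingers close, or fill a call up. It gives the time, the measured TCP pose, the force, the opening and the grip force at its end, in the units of the state.
- read_state(): the state, without advancing time (a new reading comes with each control period).
- get_image(name): name is "scene" or "top" or "wrist"; returns (picture, depth): 384x512x3 uint8, red, green, blue; 384x512 float32, mm along the optical axis (not along the pixel's ray), 0 where there is no reading.
- get_calibration(name): a dict with "fx", "fy", "cx", "cy" (pixels), "eye" and "rotation" of the camera in the world. Camera axes: x right, y up, looking along -z (the intrinsics and any distortion apply to the point x, -y, -z); pixel columns grow to the right and rows downward; lengths in mm; the calibration is good to about 2 mm. A picture is of the moment at which its call begins: read the wrist's pose just before it. get_calibration takes no time and is no camera call; for the wrist camera it gives the pose at the moment of the call.
- hand_in(): hands the job in; it is judged then, once.
The state is a dict: "t": time; "qpos": joint angles; "joint_vel": joint speeds; "joint_efforts": joint torques, N m; "eef_pos": TCP position; "tcp_rot": TCP orientation; "contact_force": force on the tool from outside, world axes, zero at the start; "moment": the same for the moment, N m; "finger_gap": opening from 0.0 (shut) to 1.0 (fully open); "finger_force": force on a finger pad.
Only numpy, scipy, OpenCV 4.12 (cv2) and the standard library are available. Lean on these libraries where they do the work, as an engineer would, in place of code of your own. Each camera call takes 0.05 s, during which the arm holds its last target. There are 200 camera calls.

### The job

Check the air in the uncapped silver canister in the round holder: take the pencil gauge from its cradle, press its chuck squarely down onto the canister's valve until it is firmly home, without forcing it, hold it there for a second so that the bar is blown out, and lay the gauge back in its cradle with the bar left out at its reading. If green shows on the bar, stand the canister gently in the pale wooden tray; if only red shows, stand it gently in the red tray (near the colour change either tray will do). Leave the capped canisters, the cream lid and the iron weight where they are.

Things in the scene. Friction and masses are not known exactly. Their poses are not given: they have to be found in the camera images.
- gauge: Loose brass pencil gauge, 0.13 kg. Origin: barrel axis, straight above the chuck, in the middle of a flat-sided steel head to grip (24 long in x, 14 wide in y, 22 mm high in z). +x: along the barrel (12 mm across, x = 12 to 142 mm) to its tail; +z: up as it lies in the cradle. Below the head a neck, 10 mm across, z = -11 to -26 mm, then the chuck. Centre of mass near x = 57 mm.
- chuck_mouth (a point): Centre of the chuck's open mouth, 40 mm below the gauge's origin, looking along the gauge's -z. The chuck is a steel bell 13 mm across flaring to 18 mm at the mouth; inside it is 14.6 mm wide at the mouth and narrows within 5 mm to a bore 9.4 mm wide.
- chuck_seat (a point): Centre of the face of the rubber sealing washer at the end of the chuck's bore, 11 mm above the mouth. The valve's tip meets it when the chuck is home.
- seal (a joint): How far that washer is squeezed, in m, at most 0.0015. It takes 8 N per mm, on top of the force that drives the bar; firmly home means squeezed by 0.5 mm or more.
- bar (a joint): How far the indicator bar stands out of the gauge's tail, in m: 0 at the start, at most 0.057. The valve drives it out by 6 mm per mm of the last travel; it reads 10 to 54 mm once the chuck is home, less when it is not, and stays out when the gauge is lifted off. Driving it takes up to 5 N on the chuck; a steady push of 11 to 15 N seats it firmly every time; 20 N is too much.
- bar_tip (a point): Outer end of the indicator bar (6 mm square, black tip 5 mm long), 147 mm along the gauge's +x from its origin at reading 0. Behind the black tip the first 32 mm of the bar are red, the rest is green: green shows from a reading of 32 mm.
- cradle: Fixed wooden cradle: board 125 x 70 x 10 mm, two posts 10 mm thick with 90 degree V-notches at x = 45 and 120 mm, arms 31 mm apart at their tops, 67 mm above the counter. The barrel lies in them along the cradle's +x. Origin on the counter under the gauge's head, which overhangs the board with free space around it.
- cradle_rest (a point): Where the gauge's origin lies when it rests in the cradle: 60 mm above the cradle's origin. Gauge and cradle axes then agree.
- canister: The canister to be checked: silver aluminium cylinder 50 mm across, straight up to 104 mm, shoulder to 114 mm, no cap; about 0.27 kg, loose. Origin at the centre of its underside, +z up. In the middle a brass nut, 15 mm across, up to 117 mm, then the brass valve stem, 7.8 mm across, with a rounded tip. The stem is screwed in differently on each canister: tip 130 to 139 mm above the origin.
- valve (a point): Point on the axis of the canister's valve stem, 134.5 mm above the canister's origin: the middle of the heights at which the stem's tip may stand.
- holder: Fixed dark wooden plinth 100 mm (x) by 145 mm (y), with an upright grey collar, 62 mm across outside, 54 mm inside, 35 mm high, in which the canister stands. Origin at the centre of the collar's floor, which is the plinth's top, 18 to 34 mm above the counter. The canister's black cap, 22 mm high, is fixed on the plinth's -y end.
- ready_tray: Fixed pale wooden tray, 105 x 105 mm, rim 15 mm high and 4 mm thick, floor about 4 mm thick, for canisters with enough air. Origin at the centre of its underside, on the counter.
- refill_tray: Fixed red tray of the same size, for canisters to be refilled. Origin at the centre of its underside, on the counter.
- capped_a: Bystander: capped canister, 50 mm across, 136 mm high, black cap. Origin at the centre of its underside.
- capped_b: Bystander: another like it.
- tank_lid: Bystander: cream bakelite lid, 90 mm across, 34 mm high. Origin at the centre of its underside.
- lens_weight: Bystander: black iron weight, 56 mm across, 46 mm high. Origin at the centre of its underside.
Mind the look-alikes: they are no part of the job. Leave any pink look-alike of the canister alone. What is shaped like the cradle but purple is not meant.

How it is judged:
By the outcome, as a careful person would: the job done as asked, in the order asked, and still so for the second after the job is handed in, with the robot touching nothing.
It also fails if it takes over 72 s, if anything falls off the work surface, if the arm or the gripper's body presses on something with over 40 N, if the wrist force passes 120 N, or if a joint passes its speed limit or range.

## Working session

There is one attempt and no reset: what is moved stays moved. The work goes in short steps, Python scripts to look and compute and a tool call to move; the robot and the scene stay as the last step left them, time stands still between calls to the robot, and variables do not carry over. Pictures are saved under pics/ and viewed, at most 10 in all, crops included, and the job is handed in when it is done.

Besides the shell and the picture viewer there is one more tool, called after ">>>" as name(argument=value, ...) on one line, values as JSON. move_arm: Moves the arm, as the interface text tells. Its arguments: {"type":"object","properties":{"motion":{"type":"array","items":{"type":"number"}},"force":{"type":"number"}},"required":["motion"]}

```bash
mkdir -p pics; ls; cat > h.py <<'E'
import numpy as np, cv2
from rig import *
def snap(n,f):
    c=get_calibration(n); p,d=get_image(n)
    np.savez('/tmp/%s.npz'%f,p=p,d=d,**{k:np.array(v) for k,v in c.items() if not isinstance(v,str)})
    return p,d,c
def load(f): return np.load('/tmp/%s.npz'%f)
def w(c,d,u,v,z=None):
    R=np.array(c['rotation']); 
    if R.size==4: raise SystemExit('quat')
    r=np.array([(u-c['cx'])/c['fx'],-(v-c['cy'])/c['fy'],-1.0])
    e=np.array(c['eye']); r=R@r
    if z is None: return e+r*d[int(v),int(u)]
    return e+r*(z-e[2])/r[2]
E
python3 - <<'E'
from h import *
ps=[]
for n in('scene','top','wrist'):
    p,d,c=snap(n,n+'0'); print(n,{k:np.round(v,3).tolist() if not isinstance(v,str) else v for k,v in c.items()}); ps.append(p)
cv2.imwrite('pics/a.png',cv2.cvtColor(cv2.resize(ps[1],(800,600)),cv2.COLOR_RGB2BGR))
cv2.imwrite('pics/b.png',cv2.cvtColor(cv2.resize(ps[0],(800,600)),cv2.COLOR_RGB2BGR))
print(read_state())
E
```

```text
pics
scene {'fx': 418.613, 'fy': 418.613, 'cx': 257.973, 'cy': 195.961, 'eye': [1225.062, 164.488, 805.93], 'rotation': [0.584, 0.253, 0.305, 0.708]}
top {'fx': 385.003, 'fy': 385.003, 'cx': 254.237, 'cy': 194.312, 'eye': [424.625, 30.746, 1142.191], 'rotation': [-0.701, -0.031, 0.031, 0.712]}
wrist {'fx': 302.344, 'fy': 302.344, 'cx': 259.176, 'cy': 192.158, 'eye': [273.511, -510.365, 373.179], 'rotation': [0.82, -0.11, 0.075, -0.556]}
{'t': 0.15, 'qpos': array([-1.32598254e+00,  1.50866015e-01,  1.43783477e+00, -1.30331164e-05,
        1.55383801e+00, -1.33962778e-01]), 'joint_vel': array([ 0.00047296, -0.00138371, -0.00130817,  0.00083191,  0.00071579,
        0.0003018 ]), 'joint_efforts': array([ 2.49482458e-03, -7.13383985e+01, -5.71040940e+01, -1.11283864e-04,
        7.26240090e-03, -2.91404285e-05]), 'eef_pos': array([ 212.57182867, -534.03845278,  210.64152749]), 'tcp_rot': array([-4.71983619e-04,  9.82119448e-01,  1.88258243e-01, -3.27123404e-05]), 'contact_force': array([ 0.11171358, -0.15407078,  0.11624867]), 'moment': array([ 0.01896221, -0.00597276,  0.03880667]), 'finger_force': 0.0, 'finger_gap': 1.0000061095173558}
```

View pics/a.png

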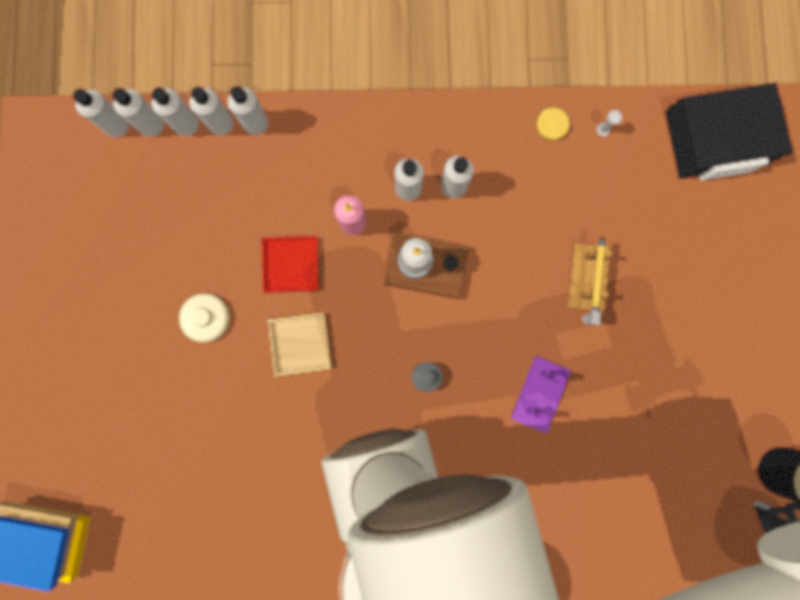

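View pics/b.png

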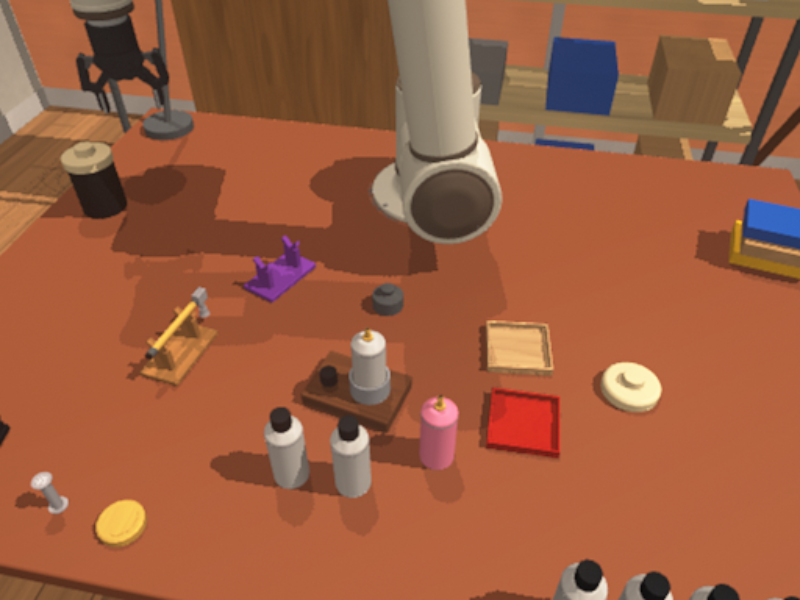

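The top view shows the gauge in its cradle (head about (594,316), tail (602,241)) and the canister valve at (417,249). The red tray is at (291,264), the pale tray at (300,344), and the purple decoy at (541,393). The scene view agrees.

```bash
sed -i "s/    if R.size==4.*/    if R.size==4: from scipy.spatial.transform import Rotation as Q; R=Q.from_quat(R[[1,2,3,0]]).as_matrix()/" h.py
python3 - <<'E'
from h import *
c=load('top0'); d=c['d']
for n,u,v in [('head',594,316),('barrel',598,285),('tail',602,243),('valve',417,249),('can shoulder',417,258),('cap',451,263),('plinth corners',393,238),('',470,250),('',463,296),('',386,285),('red',291,264),('pale',300,344),('counter',340,320),('cradle corners',574,244),('',571,305),('weight',428,376)]:
    print(n,np.round(w(c,d,u*.64,v*.64),0))
E
```

```text
head [ 491. -322.   70.]
barrel [ 547. -334.   62.]
tail [ 623. -345.   64.]
valve [602.  -5. 153.]
can shoulder [589.  -5. 139.]
cap [594. -71.  44.]
plinth corners [652.  35.  -1.]
 [ 626. -113.   -2.]
 [538. -97.  -4.]
 [560.  50.   8.]
red [604. 231.   2.]
pale [451. 214.   5.]
counter [495. 138.   1.]
cradle corners [ 634. -312.    3.]
 [ 516. -300.    8.]
weight [388. -24.  45.]
```

```bash
cat >> h.py <<'E'
from scipy.spatial.transform import Rotation as Q
def plan(pos,yaw,n,cur=None):
    "per-row shift(cm)/turn for n equal rows from measured pose to pos/yaw (tool down)"
    s=read_state(); q=s['tcp_rot']; R0=Q.from_quat(np.r_[q[1:],q[0]])
    R1=Q.from_euler('z',yaw)*Q.from_euler('x',np.pi)
    rv=(R0.inv()*R1).as_rotvec(); d=np.array(pos)-s['eef_pos']
    print('pos',np.round(s['eef_pos'],1),'yaw',round(yaw_of(R0),4),'tilt',np.round(R0.as_matrix()[:2,2],4),'F',np.round(s['contact_force'],1),'gap',round(s['finger_gap'],3),'t',s['t'])
    for i in range(n):
        R=R0*Q.from_rotvec(rv*i/n); print(np.round(R.inv().apply(d/n)/10,2).tolist(),np.round(rv/n,3).tolist())
def yaw_of(R): m=R.as_matrix(); return np.arctan2(m[1,0],m[0,0])
E
python3 - <<'E'
from h import *
plan([489,-321,170],-0.172,7)
E
```

```text
pos [ 212.6 -534.   210.6] yaw 0.3788 tilt [-0.0002  0.0009] F [ 0.1 -0.2  0.1] gap 1.0 t 0.15
[4.79, -1.37, 0.58] [-0.0, 0.0, 0.079]
[4.67, -1.74, 0.58] [-0.0, 0.0, 0.079]
[4.52, -2.1, 0.58] [-0.0, 0.0, 0.079]
[4.34, -2.45, 0.58] [-0.0, 0.0, 0.079]
[4.14, -2.78, 0.58] [-0.0, 0.0, 0.079]
[3.9, -3.1, 0.58] [-0.0, 0.0, 0.079]
[3.65, -3.4, 0.58] [-0.0, 0.0, 0.079]
```

>>> move_arm(motion=[4.79,-1.37,0.58,0,0,0.079,100,4.67,-1.74,0.58,0,0,0.079,100,4.52,-2.1,0.58,0,0,0.079,100,4.34,-2.45,0.58,0,0,0.079,100,4.14,-2.78,0.58,0,0,0.079,100,3.9,-3.1,0.58,0,0,0.079,100,3.65,-3.4,0.58,0,0,0.079,100,0,0,0,0,0,0,100])

```text
t: 1.15
eef_pos: [490.9, -319.2, 169.6]
tcp_rot: [-0.001, 0.996, -0.086, -0.0]
contact_force: [0.1, -0.8, 1.0]
finger_gap: 0.999
finger_force: 0.0
```

```bash
python3 - <<'E'
from h import *
p,d,c=snap('wrist','w1'); plan([489,-321,170],-0.172,1); p2,_,_=snap('top','top1')
cv2.imwrite('pics/c.png',cv2.cvtColor(cv2.resize(p,(800,600),interpolation=cv2.INTER_CUBIC),cv2.COLOR_RGB2BGR))
E
```

```text
pos [ 489.8 -320.4  169.9] yaw -0.1716 tilt [-0.0009  0.0007] F [-0.3 -0.7  0.1] gap 0.998 t 1.2
[-0.07, 0.07, -0.01] [-0.001, 0.001, 0.0]
```

View pics/c.png

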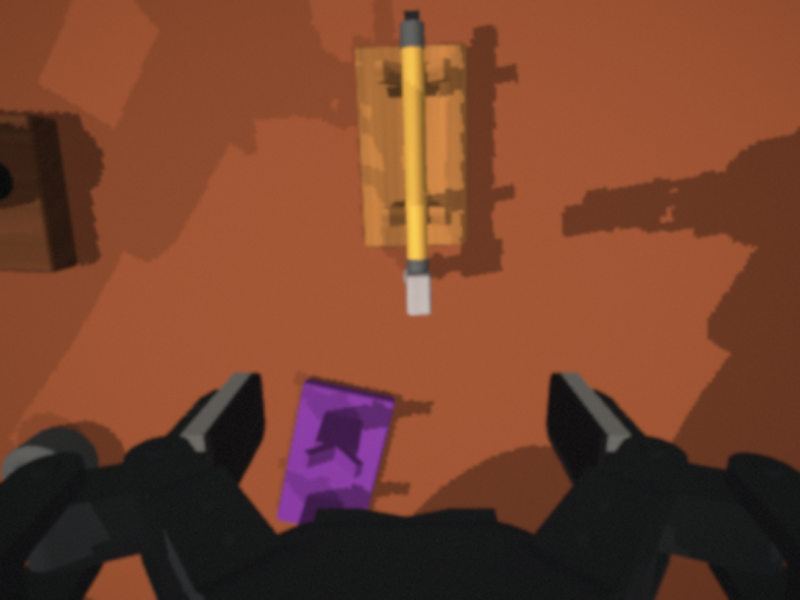

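The wrist view shows the gauge running up the image. The head's top face centres on (419,294), with the barrel centreline from (417,262) to (413,45) and the bar tip at (412,12).

```bash
python3 - <<'E'
from h import *
c=load('w1'); d=c['d']; k=.64
P=lambda u,v,z=None: np.round(w(c,d,u*k,v*k,z),1)
print('head',P(419,294),P(419,294,71),'corners',P(405,275,71),P(432,315,71))
a,b=P(417,258,60+6),P(413.5,48,66); print(a,b,np.arctan2(*(a-b)[1::-1])%np.pi-np.pi, 'depth',P(417,250),P(413,60))
print('tip',P(412,12,60),'counter',P(600,300),'board corners',P(356,47,10),P(467,44,10),P(365,246,10),P(466,246,10))
t=load('top1'); 
for u,v in[(594,316)]: print('top head at z71',np.round(w(t,t['d'],u*k,v*k,71),1), np.round(w(t,t['d'],300*k,345*k,4),1))
E
```

```text
head [ 487.8 -327.8   71.6] [ 487.6 -327.7   71. ] corners [ 499.9 -321.8   71. ] [ 474.  -333.1   71. ]
[ 507.4 -330.    66. ] [ 614.6 -346.    66. ] -0.1481600207318312 depth [ 512.  -330.8   66.2] [ 609.2 -344.9   65.5]
tip [ 632.4 -348.4   60. ] counter [ 442.5 -455.5    1. ] board corners [ 633.5 -314.3   10. ] [ 623.5 -381.9   10. ] [ 511.6 -295.9   10. ] [ 499.7 -364.1   10. ]
top head at z71 [ 490.5 -321.6   71. ] [449.  213.8   4. ]
```

```bash
python3 - <<'E'
from h import *
plan([487.4,-327.2,49],-0.149,6)
E
```

```text
pos [ 489.2 -321.3  170.2] yaw -0.1725 tilt [-0.0007  0.0003] F [ 0.3 -0.1 -0.9] gap 0.997 t 1.25
[-0.01, 0.1, 2.02] [-0.0, 0.0, -0.004]
[-0.01, 0.1, 2.02] [-0.0, 0.0, -0.004]
[-0.01, 0.1, 2.02] [-0.0, 0.0, -0.004]
[-0.01, 0.1, 2.02] [-0.0, 0.0, -0.004]
[-0.01, 0.1, 2.02] [-0.0, 0.0, -0.004]
[-0.01, 0.1, 2.02] [-0.0, 0.0, -0.004]
```

>>> move_arm(motion=[-0.01,0.1,2.02,0,0,-0.004,100,-0.01,0.1,2.02,0,0,-0.004,100,-0.01,0.1,2.02,0,0,-0.004,100,-0.01,0.1,2.02,0,0,-0.004,100,-0.01,0.1,2.02,0,0,-0.004,100,-0.01,0.1,2.02,0,0,-0.004,100,0,0,0,0,0,0,100,0,0,0,0,0,0,20], force=80)

```text
t: 2.25
eef_pos: [487.4, -328.1, 50.3]
tcp_rot: [0.0, 0.997, -0.075, 0.0]
contact_force: [0.4, 1.1, 0.3]
finger_gap: 0.818
finger_force: 0.0
```

```bash
python3 - <<'E'
from h import *
plan([487.4,-327.2,49],-0.149,1)
E
```

```text
pos [ 487.4 -328.1   50.3] yaw -0.1509 tilt [ 0.0006 -0.0006] F [0.4 1.1 0.3] gap 0.818 t 2.25
[-0.02, -0.08, 0.13] [0.0, -0.001, -0.002]
```

Close.

>>> move_arm(motion=[0,-0.07,0.05,0,0,0,0,0,0,0,0,0,0,0,0,0,0,0,0,0,0,0,0,0,0,0,0,0,0,0,0,0,0,0,0,0,0,0,0,0,0,0,0,0,0,0,0,0,0,0,0,0,0,0,0,0], force=80)

```text
t: 3.25
eef_pos: [487.7, -326.6, 48.8]
tcp_rot: [-0.0, 0.997, -0.075, -0.0]
contact_force: [-1.0, 2.0, 2.3]
finger_gap: 0.097
finger_force: 78.4
```

```bash
python3 - <<'E'
from h import *
p,d,c=snap('wrist','w2'); plan([487.4,-327.2,49],-0.149,1)
cv2.imwrite('pics/d.png',cv2.cvtColor(cv2.resize(p,(800,600),interpolation=cv2.INTER_CUBIC),cv2.COLOR_RGB2BGR))
E
```

```text
pos [ 487.7 -326.6   48.8] yaw -0.1502 tilt [-0.0001  0.0002] F [-0.9  1.7  1.6] gap 0.098 t 3.3
[-0.02, 0.07, -0.02] [-0.0, 0.0, -0.001]
```

View pics/d.png

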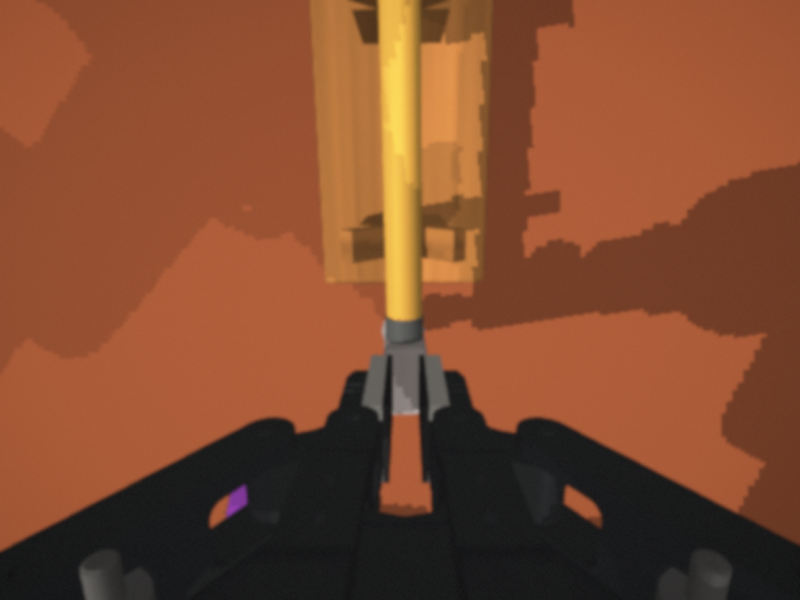

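```bash
python3 - <<'E'
from h import *
c=load('w2'); d=c['d']; k=.64
P=lambda u,v,z=None: w(c,d,u*k,v*k,z)
R=Q.from_euler('z',-.1502)*Q.from_euler('x',np.pi); t=np.array([487.7,-326.6,48.8])
for n,u,v,z in[('front',404.5,342,71),('back',405,412,71),('barrel',403,300,66),('barrel far',400,60,66)]: print(n,np.round(P(u,v,z),1),np.round(R.inv().apply(P(u,v,z)-t),1))
plan([527,-53,235],-.15,8)
E
```

```text
front [ 501.2 -329.5   71. ] [ 13.8   0.8 -22.2]
back [ 477. -326.   71.] [-10.7   1.  -22.2]
barrel [ 513.5 -330.9   66. ] [ 26.2   0.4 -17.2]
barrel far [ 582.5 -340.6   66. ] [ 95.9  -0.4 -17.2]
pos [ 487.7 -326.6   48.8] yaw -0.1502 tilt [-0.0001  0.0002] F [-0.9  1.7  1.6] gap 0.098 t 3.3
[-0.03, -3.46, -2.33] [-0.0, 0.0, -0.0]
[-0.03, -3.46, -2.33] [-0.0, 0.0, -0.0]
[-0.03, -3.46, -2.33] [-0.0, 0.0, -0.0]
[-0.03, -3.46, -2.33] [-0.0, 0.0, -0.0]
[-0.03, -3.45, -2.33] [-0.0, 0.0, -0.0]
[-0.03, -3.45, -2.33] [-0.0, 0.0, -0.0]
[-0.03, -3.45, -2.33] [-0.0, 0.0, -0.0]
[-0.03, -3.45, -2.33] [-0.0, 0.0, -0.0]
```

>>> move_arm(motion=[0,0,-0.5,0,0,0,0,0,0,-1.5,0,0,0,0,0,0,-3,0,0,0,0,0,0,-4,0,0,0,0,0,0,-4,0,0,0,0,0,0,-3,0,0,0,0,0,0,-2,0,0,0,0,0,0,-0.6,0,0,0,0])

```text
t: 4.3
eef_pos: [488.0, -326.9, 236.9]
tcp_rot: [0.001, 0.997, -0.075, 0.001]
contact_force: [0.4, -0.5, -1.6]
finger_gap: 0.098
finger_force: 78.6
```

```bash
python3 - <<'E'
from h import *
plan([527,-53,235],-.15,7)
E
```

```text
pos [ 488.  -326.9  236.9] yaw -0.1502 tilt [ 0.002  -0.0017] F [ 0.4 -0.5 -1.6] gap 0.098 t 4.3
[-0.03, -3.95, 0.02] [0.0, -0.0, -0.0]
[-0.03, -3.95, 0.02] [0.0, -0.0, -0.0]
[-0.03, -3.95, 0.02] [0.0, -0.0, -0.0]
[-0.03, -3.95, 0.02] [0.0, -0.0, -0.0]
[-0.03, -3.95, 0.02] [0.0, -0.0, -0.0]
[-0.03, -3.95, 0.03] [0.0, -0.0, -0.0]
[-0.03, -3.95, 0.03] [0.0, -0.0, -0.0]
```

>>> move_arm(motion=[0,-2,0,0,0,0,0,0,-4,0,0,0,0,0,0,-5,0,0,0,0,0,0,-5,0,0,0,0,0,-0.1,-5,0,0,0,0,0,-0.1,-4,0,0,0,0,0,0,-2,0,0,0,0,0,0,-0.6,0,0,0,0,0])

```text
t: 5.3
eef_pos: [526.6, -51.7, 234.2]
tcp_rot: [-0.0, 0.997, -0.074, -0.0]
contact_force: [-0.5, -0.7, -0.5]
finger_gap: 0.098
finger_force: 78.5
```

```bash
python3 - <<'E'
from h import *
get_image('top'); p,d,c=snap('wrist','w3'); plan([527,-53,235],-.15,1)
cv2.imwrite('pics/e.png',cv2.cvtColor(cv2.resize(p,(800,600),interpolation=cv2.INTER_CUBIC),cv2.COLOR_RGB2BGR))
E
```

```text
pos [526.8 -52.9 234.4] yaw -0.1494 tilt [-0.0006  0.0002] F [-0.1 -0.2 -1.3] gap 0.101 t 5.4
[0.03, 0.01, -0.06] [-0.0, 0.001, 0.001]
```

View pics/e.png

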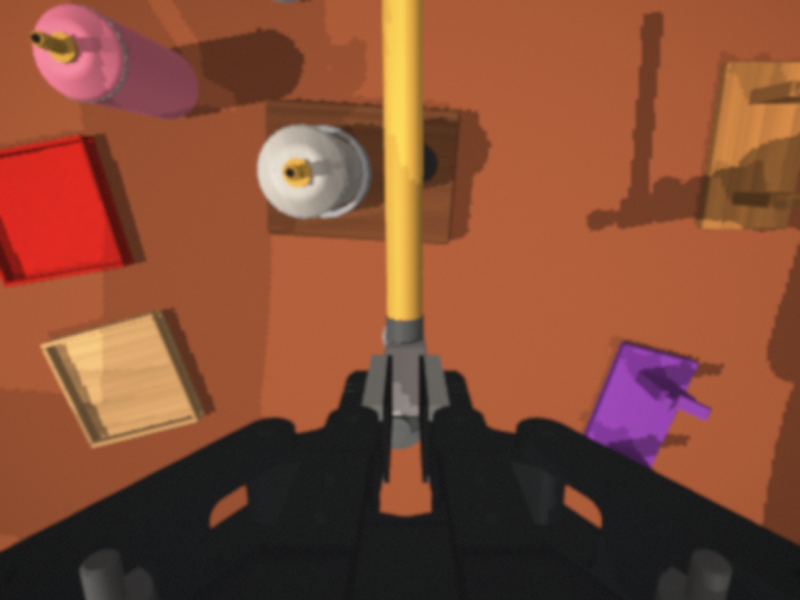

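The wrist view shows the uncapped silver canister in its collar, with the valve tip at about (292,173), the nut at (302,173) and the barrel in the middle. I'll use depth for the exact axis.

```bash
python3 - <<'E'
from h import *
c=load('w3'); d=c['d']; k=.64
W=np.array([[*w(c,d,u,v)] for v in range(75,145) for u in range(162,240)])
W=W[W[:,2]<215]
for a,b in[(155,200),(150,155),(145,150),(140,145),(135,140),(130,135),(120,130),(48,60),(35,48),(15,35)]:
    m=W[(W[:,2]>a)&(W[:,2]<=b)]
    if len(m): print(a,b,len(m),np.round(m.mean(0),1),np.round(m.min(0),1),np.round(m.max(0),1))
for u,v in[(292,173),(302,173),(312,173),(305,195),(305,150),(353,200),(420,225),(285,230),(450,225),(240,200)]: print(u,v,np.round(w(c,d,u*k,v*k),1))
s=read_state();q=s['tcp_rot'];R=Q.from_quat(np.r_[q[1:],q[0]]); print(s['eef_pos'])
for u,v,z in[(404.5,342,None),(405,412,None),(73,212,4),(126,380,4)]: 
  x=w(c,d,u*k,v*k,z); print(np.round(x,1),np.round(R.inv().apply(x-s['eef_pos']),1))
E
```

```text
155 200 46 [599.1  -6.7 155.5] [595.9 -10.1 155. ] [602.1  -3.5 156.4]
150 155 58 [599.5  -7.4 153.5] [595.2 -10.9 150.6] [603.6  -2.5 155. ]
145 150 7 [599.6  -9.9 147.2] [596.9 -10.3 145.1] [602.4  -9.2 149.7]
140 145 143 [599.2  -8.  141. ] [592.3 -13.8 140. ] [606.9   0.8 144.9]
135 140 1067 [599.6  -7.3 137.2] [582.5 -24.2 135. ] [617.2  10.8 139.9]
130 135 928 [599.5  -8.8 132.4] [576.7 -29.6 130. ] [622.   15.7 135. ]
120 130 492 [599.4 -12.8 127.9] [574.3 -31.6 120.8] [624.6  17.9 130. ]
48 60 378 [597.3 -25.4  57.8] [568.8 -37.7  48.4] [629.5   0.9  60. ]
35 48 76 [595.4 -28.9  42. ] [572.3 -37.7  35.6] [624.2  -5.6  47.8]
15 35 1503 [600.   -7.9  23.9] [554.9 -45.5  19.8] [645.3  49.2  34.8]
292 173 [599.   -7.7 156.1]
302 173 [598.6 -10.4 145.6]
312 173 [598.  -14.1 138.3]
305 195 [587.4  -8.1 138.4]
305 150 [609.9 -12.9 138.7]
353 200 [576.3 -19.9  23.6]
420 225 [574.7 -65.  246.2]
285 230 [561.5  36.9  24.4]
450 225 [545.9 -91.9  22.1]
240 200 [5.891e+02 7.470e+01 4.000e-01]
[526.7584196  -52.91124639 234.41136124]
[538.2 -54.6 250.8] [ 11.5  -0.1 -16.4]
[515.6 -51.3 255.7] [-11.3   0.1 -21.2]
[600.  211.1   4. ] [  33.3 -272.   230.4]
[449.  213.4   4. ] [-116.4 -251.7  230.5]
```

```bash
python3 - <<'E'
from h import *
c=load('w3'); p=c['p'][75:145,155:255]
cv2.imwrite('pics/f.png',cv2.cvtColor(cv2.resize(p,(800,560),interpolation=cv2.INTER_CUBIC),cv2.COLOR_RGB2BGR))
E
```

```text
(no output)
```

View pics/f.png

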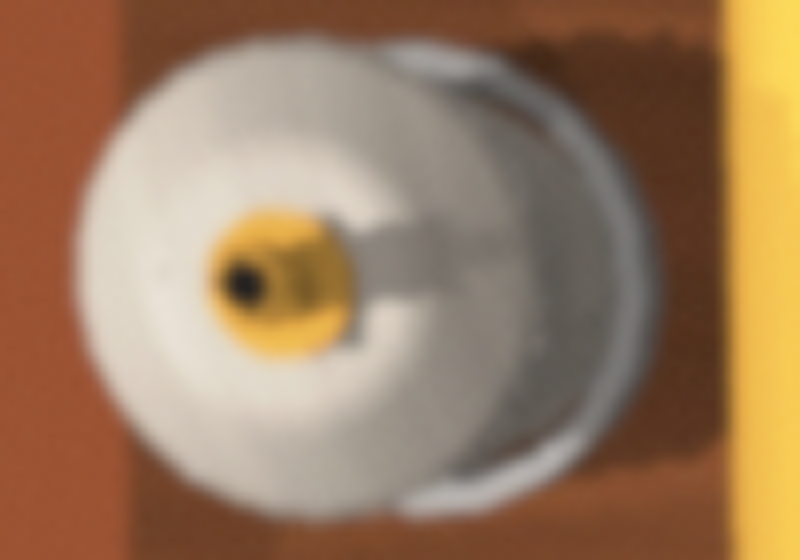

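Valve tip measured at (599.3, -7.0, 156), about 133 mm above the holder floor at z ≈ 23, which fits the given range. Next is the alignment above it.

```bash
python3 - <<'E'
from h import *
plan([598.1,-6.4,234],-.15,4)
E
```

```text
pos [526.8 -52.9 234.4] yaw -0.1494 tilt [-0.0006  0.0002] F [-0.1 -0.2 -1.3] gap 0.101 t 5.4
[1.59, -1.42, 0.01] [-0.0, 0.0, 0.0]
[1.59, -1.42, 0.01] [-0.0, 0.0, 0.0]
[1.59, -1.42, 0.01] [-0.0, 0.0, 0.0]
[1.59, -1.42, 0.01] [-0.0, 0.0, 0.0]
```

>>> move_arm(motion=[1.59,-1.42,0,0,0,0,0,1.59,-1.42,0,0,0,0,0,1.59,-1.42,0,0,0,0,0,1.59,-1.42,0,0,0,0,0,0,0,0.7,0,0,0,0,0,0,1.6,0,0,0,0,0,0,1.4,0,0,0,0,0,0,0.4,0,0,0,0])

```text
t: 6.4
eef_pos: [597.7, -7.1, 192.4]
tcp_rot: [-0.0, 0.997, -0.075, -0.001]
contact_force: [-0.1, -0.7, -0.4]
finger_gap: 0.098
finger_force: 78.4
```

```bash
python3 - <<'E'
from h import *
snap('top','top4'); p,d,c=snap('scene','s4'); plan([598.1,-6.4,192],-.15,1)
u=int(368*.64);v=int(340*.64)
p=p[v-75:v+30,u-70:u+70]
cv2.imwrite('pics/g.png',cv2.cvtColor(cv2.resize(p,(800,600),interpolation=cv2.INTER_CUBIC),cv2.COLOR_RGB2BGR))
E
```

```text
pos [598.1  -7.  193.4] yaw -0.1505 tilt [-0.0006  0.0001] F [ 0.9 -0.4 -0.8] gap 0.096 t 6.5
[-0.01, -0.06, 0.14] [-0.0, 0.001, -0.0]
```

View pics/g.png

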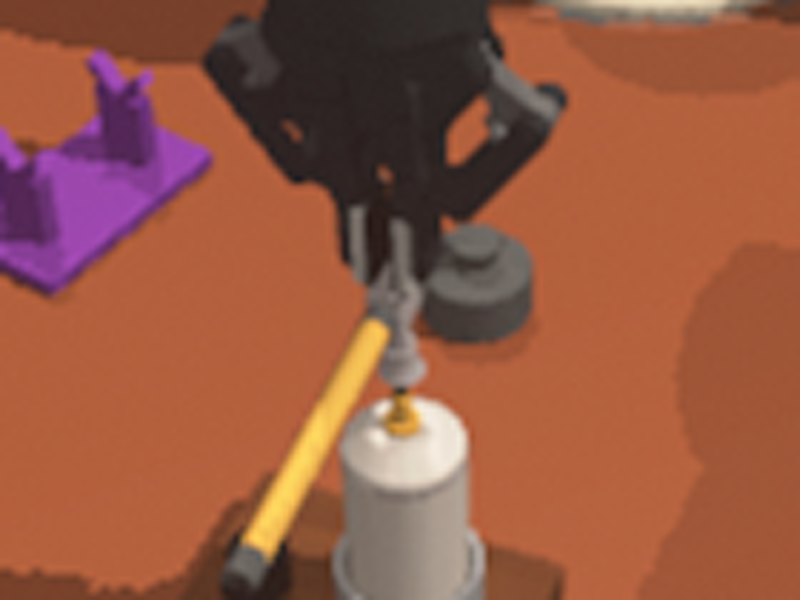

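The scene crop shows the chuck mouth (403,370) straight above the valve stem (402,395). I'll descend gently while watching the force.

>>> move_arm(motion=[0,-0.05,0.2,0,0,0,0,0,0,0.2,0,0,0,0,0,0,0.2,0,0,0,0,0,0,0.2,0,0,0,0,0,0,0.2,0,0,0,0,0,0,0.2,0,0,0,0,0,0,0.1,0,0,0,0,0,0,0,0,0,0,0])

```text
t: 7.5
eef_pos: [598.5, -6.3, 180.8]
tcp_rot: [-0.0, 0.997, -0.075, 0.0]
contact_force: [-0.3, 0.1, 0.2]
finger_gap: 0.099
finger_force: 79.0
```

>>> move_arm(motion=[0,0,0.1,0,0,0,0,0,0,0.1,0,0,0,0,0,0,0.1,0,0,0,0,0,0,0.1,0,0,0,0,0,0,0.1,0,0,0,0,0,0,0,0,0,0,0,0,0,0,0,0,0,0,0,0,0,0,0,0,0])

```text
t: 8.5
eef_pos: [598.4, -6.3, 175.7]
tcp_rot: [-0.0, 0.997, -0.075, -0.0]
contact_force: [1.4, -0.7, 1.9]
finger_gap: 0.098
finger_force: 80.0
```

>>> move_arm(motion=[0,0,0.05,0,0,0,0,0,0,0.05,0,0,0,0,0,0,0.05,0,0,0,0,0,0,0,0,0,0,0,0,0,0,0,0,0,0,0,0,0,0,0,0,0,0,0,0,0,0,0,0,0,0,0,0,0,0,0])

```text
t: 9.5
eef_pos: [598.5, -6.3, 174.3]
tcp_rot: [-0.0, 0.997, -0.075, -0.0]
contact_force: [0.6, 0.1, 4.0]
finger_gap: 0.1
finger_force: 80.4
```

>>> move_arm(motion=[0,0,0.05,0,0,0,0,0,0,0.05,0,0,0,0,0,0,0,0,0,0,0,0,0,0,0,0,0,0,0,0,0,0,0,0,0,0,0,0,0,0,0,0,0,0,0,0,0,0,0,0,0,0,0,0,0,0])

```text
t: 10.5
eef_pos: [598.6, -6.3, 173.4]
tcp_rot: [-0.0, 0.997, -0.075, 0.0]
contact_force: [1.5, -0.4, 5.5]
finger_gap: 0.098
finger_force: 81.2
```

>>> move_arm(motion=[0,0,0.04,0,0,0,0,0,0,0,0,0,0,0,0,0,0,0,0,0,0,0,0,0,0,0,0,0,0,0,0,0,0,0,0,0,0,0,0,0,0,0,0,0,0,0,0,0,0,0,0,0,0,0,0,0])

```text
t: 11.5
eef_pos: [598.6, -6.3, 173.2]
tcp_rot: [-0.0, 0.997, -0.075, 0.0]
contact_force: [1.8, 0.3, 5.7]
finger_gap: 0.097
finger_force: 81.5
```

>>> move_arm(motion=[0,0,0.05,0,0,0,0,0,0,0,0,0,0,0,0,0,0,0,0,0,0,0,0,0,0.03,0,0,0,0,0,0,0,0,0,0,0,0,0,0,0,0,0,0,0,0,0,0,0,0,0,0,0,0,0,0,0])

```text
t: 12.5
eef_pos: [598.7, -6.4, 172.8]
tcp_rot: [-0.015, 0.997, -0.075, 0.002]
contact_force: [1.9, -1.1, 7.6]
finger_gap: 0.098
finger_force: 81.9
```

```bash
python3 - <<'E'
from h import *
f=[]
for i in range(4): get_image('top'); f.append(read_state()['contact_force'])
print(np.round(f,1)); plan([598,-6,173],-.15,1)
E
```

```text
[[ 2.3 -0.9  6.8]
 [ 1.2  0.   8. ]
 [ 2.4 -0.4  6.7]
 [ 1.6 -0.9  8.2]]
pos [598.7  -6.4 172.8] yaw -0.1503 tilt [0.0053 0.0296] F [ 1.6 -0.9  8.2] gap 0.099 t 12.7
[-0.08, -0.03, -0.02] [-0.03, -0.001, -0.0]
```

A misplaced number tilted the tool by 0.03 rad. I'll undo that first, then keep pressing.

>>> move_arm(motion=[0,0,0,-0.015,0,0,0,0,0,0,-0.015,0,0,0,0,0,0,0,0,0,0,0,0,0.03,0,0,0,0,0,0,0,0,0,0,0,0,0,0,0,0,0,0,0,0,0,0,0,0,0,0,0,0,0,0,0,0])

```text
t: 13.7
eef_pos: [598.8, -6.3, 172.6]
tcp_rot: [-0.0, 0.997, -0.075, 0.001]
contact_force: [2.0, 0.3, 7.8]
finger_gap: 0.1
finger_force: 82.3
```

```bash
cat >> h.py <<'E'
def proj(c,X):
    q=np.array(c['rotation']); R=Q.from_quat(q[[1,2,3,0]])
    x=R.inv().apply(np.array(X)-np.array(c['eye'])); return c['cx']+c['fx']*x[...,0]/-x[...,2], c['cy']-c['fy']*x[...,1]/-x[...,2]
E
python3 - <<'E'
from h import *
p,d,c=snap('wrist','w5'); a=load('w3')['p']
r=cv2.phaseCorrelate(a[205:275,235:285].mean(2),p[205:275,235:285].mean(2)); print('head shift px',r)
t=np.float32(a[208:266,246:274].mean(2)); m=cv2.matchTemplate(np.float32(p[200:275,238:282].mean(2)),t,cv2.TM_CCOEFF_NORMED); print(cv2.minMaxLoc(m),'ref (8,8)')
p,d,c=snap('scene','s5')
s=read_state(); q=s['tcp_rot']; R=Q.from_quat(np.r_[q[1:],q[0]])
for x in range(120,210,4):
    u,v=proj(c,R.apply([x+1.3,0,-11.2])+s['eef_pos']); u,v=int(round(float(u))),int(round(float(v)))
    print(x,u,v,[p[v,u+k].tolist() for k in(-3,0,3)])
f=[]
for i in range(6): get_image('top'); f.append(read_state()['contact_force'])
print(np.mean(f,0))
E
```

```text
head shift px ((0.3439355661346646, 0.3362918332726039), 0.573759161936776)
(-0.24307113885879517, 0.9473474621772766, (16, 4), (8, 9)) ref (8,8)
120 211 241 [[200, 144, 64], [245, 191, 84], [217, 156, 70]]
124 210 242 [[94, 75, 59], [227, 168, 86], [233, 171, 77]]
128 209 244 [[81, 73, 69], [103, 98, 95], [180, 136, 79]]
132 208 245 [[86, 66, 58], [104, 97, 93], [98, 95, 92]]
136 207 247 [[83, 56, 46], [105, 88, 72], [101, 95, 91]]
140 207 248 [[92, 76, 47], [84, 122, 49], [90, 83, 79]]
144 206 250 [[90, 77, 41], [48, 169, 54], [110, 80, 53]]
148 205 251 [[90, 49, 36], [51, 188, 61], [82, 89, 42]]
152 204 253 [[139, 75, 47], [175, 143, 51], [101, 79, 43]]
156 203 254 [[121, 75, 47], [254, 46, 36], [84, 101, 44]]
160 202 256 [[63, 45, 30], [253, 42, 35], [154, 51, 36]]
164 201 257 [[64, 43, 29], [251, 42, 35], [171, 35, 27]]
168 200 259 [[75, 49, 33], [254, 42, 36], [158, 36, 26]]
172 199 261 [[144, 83, 55], [253, 41, 35], [145, 41, 30]]
176 198 262 [[171, 95, 61], [251, 42, 36], [179, 36, 28]]
180 197 264 [[182, 100, 65], [251, 42, 35], [189, 52, 37]]
184 197 266 [[113, 71, 52], [189, 45, 39], [183, 87, 57]]
188 196 267 [[143, 79, 53], [47, 47, 43], [161, 73, 48]]
192 195 269 [[186, 109, 78], [36, 25, 24], [98, 58, 43]]
196 194 271 [[235, 227, 210], [175, 93, 58], [145, 79, 53]]
200 193 272 [[237, 226, 211], [195, 144, 123], [187, 101, 65]]
204 192 274 [[239, 229, 215], [233, 224, 208], [182, 96, 61]]
208 191 276 [[243, 233, 221], [240, 230, 216], [177, 109, 82]]
[1.76274598 0.07822178 8.38961927]
```

The bar is out by about 45 mm with green showing. The push is only about 9 N so far, so I'll press to 12–13 N.

>>> move_arm(motion=[0,0,0.03,0,0,0,0,0,0,0.03,0,0,0,0,0,0,0,0,0,0,0,0,0,0,0,0,0,0,0,0,0,0,0,0,0,0,0,0,0,0,0,0,0,0,0,0,0,0,0,0,0,0,0,0,0,0])

```text
t: 15.1
eef_pos: [598.9, -6.3, 172.3]
tcp_rot: [-0.0, 0.997, -0.075, 0.001]
contact_force: [2.1, 0.2, 10.7]
finger_gap: 0.098
finger_force: 82.9
```

>>> move_arm(motion=[0,0,0.03,0,0,0,0,0,0,0,0,0,0,0,0,0,0,0,0,0,0,0,0,0,0,0,0,0,0,0,0,0,0,0,0,0,0,0,0,0,0,0,0,0,0,0,0,0,0,0,0,0,0,0,0,0])

```text
t: 16.1
eef_pos: [599.0, -6.3, 172.1]
tcp_rot: [-0.0, 0.997, -0.075, 0.001]
contact_force: [1.9, 0.2, 11.9]
finger_gap: 0.099
finger_force: 83.2
```

```bash
cat > bar.py <<'E'
from h import *
p,d,c=snap('scene','s6'); s=read_state(); q=s['tcp_rot']; R=Q.from_quat(np.r_[q[1:],q[0]])
for x in range(134,206,2):
    u,v=proj(c,R.apply([x+1.3,0,-11.2])+s['eef_pos']); u,v=int(round(float(u))),int(round(float(v)))
    print(x,p[v,u].tolist(),end=' ')
f=[]
for i in range(8): get_image('top'); f.append(read_state()['contact_force'])
print(np.mean(f,0))
E
python3 bar.py
```

```text
134 [107, 101, 96] 136 [92, 77, 74] 138 [66, 112, 51] 140 [66, 112, 51] 142 [48, 174, 54] 144 [48, 168, 53] 146 [51, 187, 61] 148 [51, 187, 61] 150 [51, 188, 61] 152 [47, 189, 62] 154 [149, 149, 53] 156 [241, 67, 38] 158 [241, 67, 38] 160 [255, 40, 34] 162 [251, 40, 34] 164 [253, 42, 35] 166 [253, 42, 35] 168 [254, 41, 34] 170 [252, 41, 35] 172 [253, 41, 35] 174 [250, 40, 35] 176 [251, 42, 36] 178 [251, 41, 35] 180 [249, 43, 35] 182 [251, 41, 35] 184 [254, 41, 35] 186 [195, 45, 40] 188 [195, 45, 40] 190 [49, 49, 45] 192 [50, 41, 38] 194 [34, 24, 22] 196 [83, 46, 33] 198 [191, 144, 123] 200 [191, 144, 123] 202 [234, 225, 209] 204 [233, 224, 209] [ 1.91985304 -0.0626076  11.35207946]
```

>>> move_arm(motion=[0,0,0.01,0,0,0,0,0,0,0,0,0,0,0,0,0,0,0,0,0,0,0,0,0,0,0,0,0,0,0,0,0,0,0,0,0,0,0,0,0,0,0,0,0,0,0,0,0,0,0,0,0,0,0,0,0])

```text
t: 17.55
eef_pos: [599.0, -6.4, 172.1]
tcp_rot: [-0.0, 0.997, -0.075, 0.001]
contact_force: [2.1, 0.6, 12.1]
finger_gap: 0.099
finger_force: 83.3
```

```bash
python3 bar.py
```

```text
134 [107, 101, 96] 136 [91, 77, 78] 138 [58, 110, 51] 140 [58, 110, 51] 142 [48, 173, 52] 144 [50, 169, 53] 146 [53, 188, 63] 148 [53, 188, 63] 150 [51, 188, 62] 152 [48, 189, 62] 154 [132, 159, 54] 156 [237, 85, 39] 158 [237, 85, 39] 160 [255, 39, 34] 162 [251, 41, 34] 164 [253, 42, 36] 166 [253, 42, 36] 168 [254, 41, 35] 170 [253, 43, 37] 172 [253, 41, 35] 174 [250, 42, 36] 176 [251, 41, 36] 178 [251, 41, 36] 180 [249, 41, 35] 182 [251, 41, 35] 184 [253, 39, 33] 186 [215, 45, 39] 188 [215, 45, 39] 190 [47, 49, 45] 192 [48, 40, 36] 194 [37, 27, 24] 196 [84, 46, 32] 198 [192, 144, 123] 200 [192, 144, 123] 202 [234, 225, 208] 204 [232, 223, 208] [ 1.90686575  0.13526211 11.88276896]
```

Held for over a second at about 13 N with a steady reading of around 50 mm, so green shows. Lifting off and returning the gauge to the cradle.

>>> move_arm(motion=[0,0,-0.3,0,0,0,0,0,0,-0.5,0,0,0,0,0,0,-0.6,0,0,0,0,0,0,-1,0,0,0,0,0,0,-1.5,0,0,0,0,0,0,-1.5,0,0,0,0,0,0,-0.8,0,0,0,0,0,0,-0.2,0,0,0,0])

```text
t: 19.0
eef_pos: [598.6, -6.3, 235.7]
tcp_rot: [-0.0, 0.997, -0.075, 0.0]
contact_force: [-0.5, 0.3, -2.0]
finger_gap: 0.101
finger_force: 78.5
```

```bash
python3 - <<'E'
from h import *
plan([487.7,-326.6,236],-.15,8)
E
```

```text
pos [598.6  -6.3 235.7] yaw -0.1501 tilt [ 0.0007 -0.    ] F [-0.5  0.3 -2. ] gap 0.101 t 19.0
[-0.77, 4.17, -0.0] [-0.0, -0.0, -0.0]
[-0.77, 4.17, -0.0] [-0.0, -0.0, -0.0]
[-0.77, 4.17, -0.0] [-0.0, -0.0, -0.0]
[-0.77, 4.17, -0.0] [-0.0, -0.0, -0.0]
[-0.77, 4.17, -0.0] [-0.0, -0.0, -0.0]
[-0.77, 4.17, -0.0] [-0.0, -0.0, -0.0]
[-0.77, 4.17, -0.0] [-0.0, -0.0, -0.0]
[-0.77, 4.17, -0.0] [-0.0, -0.0, -0.0]
```

>>> move_arm(motion=[-0.36,2,0,0,0,0,0,-0.8,4.5,0,0,0,0,0,-1,5.5,0,0,0,0,0,-1,5.5,0,0,0,0,0,-1,5.5,0,0,0,0,0,-1,5,0,0,0,0,0,-0.7,3.5,0,0,0,0,0,-0.3,1.86,0,0,0,0,0])

```text
t: 20.0
eef_pos: [486.1, -328.9, 234.5]
tcp_rot: [-0.0, 0.997, -0.076, -0.0]
contact_force: [-0.1, 0.3, -1.5]
finger_gap: 0.1
finger_force: 78.6
```

```bash
python3 - <<'E'
from h import *
get_image('top');get_image('top')
p,d,c=snap('wrist','w7'); plan([487.7,-326.6,49],-.15,1); k=.64
a=load('w3')['p']; t=np.float32(a[208:266,246:274].mean(2)); m=cv2.matchTemplate(np.float32(p[200:275,238:282].mean(2)),t,cv2.TM_CCOEFF_NORMED); print(cv2.minMaxLoc(m)[1:],'ref (8,8)')
for v in (300,60): 
  for q in (a,p): print(v,np.where((q[int(v*k),230:290,0].astype(int)-q[int(v*k),230:290,2])>110)[0][[0,-1]]+230)
cv2.imwrite('pics/h.png',cv2.cvtColor(cv2.resize(p,(800,600),interpolation=cv2.INTER_CUBIC),cv2.COLOR_RGB2BGR))
E
```

```text
pos [ 487.2 -327.3  234.7] yaw -0.1513 tilt [-0.0005  0.0007] F [ 0.6  0.5 -1.5] gap 0.098 t 20.15
[0.05, -0.06, 18.57] [-0.001, 0.001, -0.001]
(0.9809319972991943, (16, 4), (8, 8)) ref (8,8)
300 [230 289]
300 [230 289]
60 [234 289]
60 [241 289]
```

View pics/h.png

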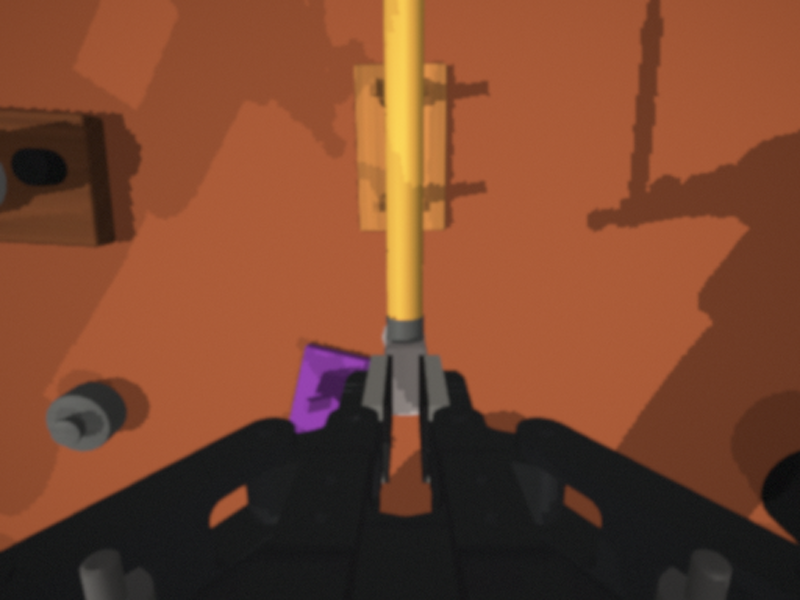

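The gauge sits over the cradle just as when it was lifted, with no slip. Lowering.

>>> move_arm(motion=[0.05,-0.06,2,0,0,0,0,0,0,4,0,0,0,0,0,0,4,0,0,0,0,0,0,4,0,0,0,0,0,0,2.5,0,0,0,0,0,0,1,0,0,0,0,0,0,0.4,0,0,0,0,0,0,0.2,0,0,0,0])

```text
t: 21.15
eef_pos: [488.8, -326.4, 54.9]
tcp_rot: [0.0, 0.997, -0.075, 0.001]
contact_force: [-0.6, -0.4, -0.9]
finger_gap: 0.097
finger_force: 78.6
```

```bash
python3 - <<'E'
from h import *
get_image('top');get_image('top');plan([487.7,-326.6,49],-.15,1)
E
```

```text
pos [ 488.6 -326.5   54.8] yaw -0.1501 tilt [ 0.0008 -0.0006] F [-0.   0.2 -0.8] gap 0.101 t 21.25
[-0.08, 0.02, 0.58] [0.0, -0.001, -0.0]
```

>>> move_arm(motion=[-0.08,0,0.2,0,0,0,0,0,0,0.15,0,0,0,0,0,0,0.1,0,0,0,0,0,0,0.1,0,0,0,0,0,0,0.03,0,0,0,0,0,0,0,0,0,0,0,0,0,0,0,0,0,0,0,0,0,0,0,0,0])

```text
t: 22.25
eef_pos: [487.4, -326.3, 48.3]
tcp_rot: [-0.0, 0.997, -0.075, -0.0]
contact_force: [-3.3, 1.4, 2.5]
finger_gap: 0.098
finger_force: 80.3
```

>>> move_arm(motion=[0.02,0,-0.04,0,0,0,0,0,0,0,0,0,0,0,0,0,0,0,0,0,20,0,0,0,0,0,0,40,0,0,0,0,0,0,60,0,0,0,0,0,0,60,0,0,0,0,0,0,60,0,0,0,0,0,0,60])

```text
t: 23.25
eef_pos: [487.7, -326.3, 48.7]
tcp_rot: [-0.0, 0.997, -0.075, -0.0]
contact_force: [-0.7, -0.9, 0.9]
finger_gap: 0.601
finger_force: 0.0
```

```bash
python3 - <<'E'
from h import *
plan([487.7,-326.6,250],-.15,1)
E
```

```text
pos [ 487.7 -326.3   48.7] yaw -0.1502 tilt [0.     0.0001] F [-0.7 -0.9  0.9] gap 0.601 t 23.25
[0.01, 0.03, -20.13] [-0.0, 0.0, -0.0]
```

>>> move_arm(motion=[0,0,-1,0,0,0,60,0,0,-3,0,0,0,60,0,0,-4,0,0,0,60,0,0,-4,0,0,0,60,0,0,-4,0,0,0,80,0,0,-3.5,0,0,0,100,0,0,-1,0,0,0,100,0,0,0,0,0,0,100])

```text
t: 24.25
eef_pos: [487.7, -326.3, 254.1]
tcp_rot: [0.0, 0.997, -0.075, 0.0]
contact_force: [0.5, 1.2, -0.1]
finger_gap: 1.004
finger_force: 0.0
```

```bash
python3 - <<'E'
from h import *
get_image('top'); p,d,c=snap('wrist','w8'); plan([600,-7,280],0.3,8)
cv2.imwrite('pics/i.png',cv2.cvtColor(cv2.resize(p,(800,600),interpolation=cv2.INTER_CUBIC),cv2.COLOR_RGB2BGR))
E
```

```text
pos [ 487.4 -326.1  252.6] yaw -0.1502 tilt [-0.0012  0.0012] F [-0.4  0.4 -0. ] gap 0.998 t 24.35
[0.79, -4.15, -0.34] [-0.0, 0.0, -0.056]
[1.03, -4.1, -0.34] [-0.0, 0.0, -0.056]
[1.26, -4.04, -0.34] [-0.0, 0.0, -0.056]
[1.48, -3.96, -0.34] [-0.0, 0.0, -0.056]
[1.7, -3.87, -0.34] [-0.0, 0.0, -0.056]
[1.92, -3.77, -0.34] [-0.0, 0.0, -0.056]
[2.13, -3.66, -0.34] [-0.0, 0.0, -0.056]
[2.33, -3.53, -0.34] [-0.0, 0.0, -0.056]
```

View pics/i.png

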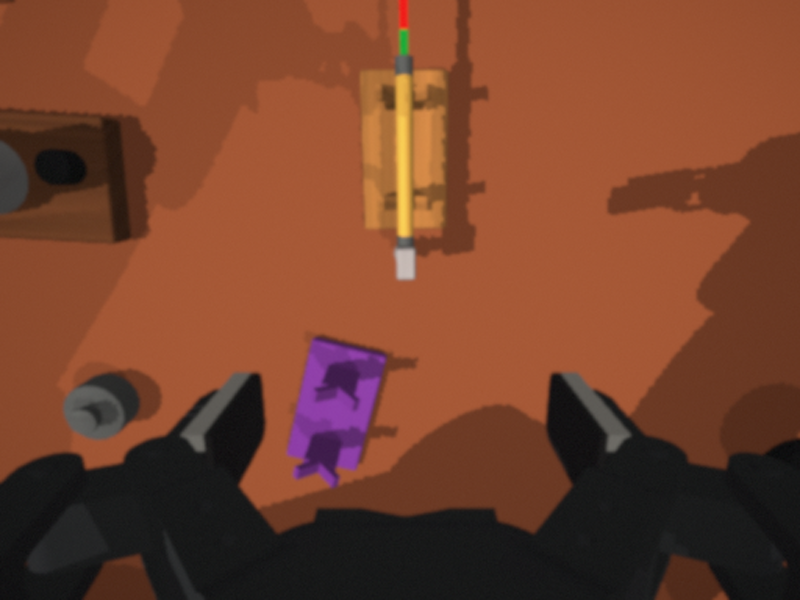

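The gauge lies in its cradle, head at (405,263), with green at (404,42) and red beyond it. Now for the canister.

```bash
python3 - <<'E'
from h import *
plan([599.6,-6.7,250],-.15,8)
c=load('w3');k=.64
P=np.array([w(c,None,u*k,v*k,15) for u,v in[(41,345),(162,311),(213,415),(95,446)]]);print(np.round(P),P.mean(0))
c=load('top1');print(w(c,None,300*k,344*k,4))
E
```

```text
pos [ 487.4 -326.1  252.6] yaw -0.1502 tilt [-0.0012  0.0012] F [-0.4  0.4 -0. ] gap 0.998 t 24.35
[0.79, -4.16, 0.03] [-0.0, 0.0, -0.0]
[0.79, -4.16, 0.03] [-0.0, 0.0, -0.0]
[0.79, -4.16, 0.03] [-0.0, 0.0, -0.0]
[0.79, -4.16, 0.03] [-0.0, 0.0, -0.0]
[0.79, -4.16, 0.03] [-0.0, 0.0, -0.0]
[0.79, -4.16, 0.03] [-0.0, 0.0, -0.0]
[0.79, -4.16, 0.03] [-0.0, 0.0, -0.0]
[0.79, -4.16, 0.03] [-0.0, 0.0, -0.0]
[[495. 268.  15.]
 [510. 157.  15.]
 [408. 139.  15.]
 [394. 254.  15.]] [451.77951991 204.23911878  15.        ]
[450.90207486 213.81025397   4.        ]
```

>>> move_arm(motion=[0.36,-2,0,0,0,0,100,0.8,-4.5,0,0,0,0,100,1,-5.5,0,0,0,0,100,1,-5.5,0,0,0,0,100,1,-5.5,0,0,0,0,100,1,-5,0,0,0,0,100,0.8,-3.5,0,0,0,0,100,0.4,-1.8,0,0,0,0,100])

```text
t: 25.35
eef_pos: [600.4, -3.9, 253.0]
tcp_rot: [-0.0, 0.997, -0.074, -0.001]
contact_force: [0.5, -0.2, 0.1]
finger_gap: 1.003
finger_force: 0.0
```

```bash
python3 - <<'E'
from h import *
get_image('top'); p,d,c=snap('wrist','w9'); plan([599.6,-6.7,103],-.15,1)
W=np.array([w(c,d,u,v) for v in range(130,290) for u in range(190,330)])
W=W[(W[:,2]<160)&(W[:,2]>100)]
for a,b in[(150,160),(138,150),(130,138),(118,130)]:
    m=W[(W[:,2]>a)&(W[:,2]<=b)]
    if len(m): print(a,len(m),np.round(m.mean(0),1),np.round(m.min(0),1),np.round(m.max(0),1))
E
```

```text
pos [600.4  -4.7 253.1] yaw -0.1481 tilt [-0.001   0.0005] F [-0.8  0.4 -0.5] gap 0.997 t 25.45
[-0.04, 0.21, 15.01] [-0.0, 0.001, 0.002]
150 74 [600.   -6.6 154.3] [595.5 -10.4 150.7] [603.5  -2.7 156.7]
138 276 [600.9  -7.  139.7] [586.5 -21.  138. ] [613.1   6.1 148.5]
130 1297 [601.3  -6.7 134.5] [576.9 -29.7 130. ] [622.5  16.5 138. ]
118 368 [607.2  -7.6 127.7] [575.2 -31.5 118.1] [624.5  18.3 130. ]
```

>>> move_arm(motion=[-0.03,0.2,2,0,0,0,100,0,0,3.5,0,0,0,100,0,0,3.5,0,0,0,100,0,0,3,0,0,0,100,0,0,1.7,0,0,0,100,0,0,0.8,0,0,0,100,0,0,0.4,0,0,0,100,0,0,0.1,0,0,0,100])

```text
t: 26.45
eef_pos: [600.1, -8.6, 104.3]
tcp_rot: [-0.0, 0.997, -0.075, 0.0]
contact_force: [-0.0, 0.5, -0.3]
finger_gap: 1.002
finger_force: 0.0
```

>>> move_arm(motion=[0,0,0,0,0,0,70,0,0,0,0,0,0,60,0,0,0,0,0,0,50,0,0,0,0,0,0,40,0,0,0,0,0,0,40,0,0,0,0,0,0,40,0,0,0,0,0,0,40,0,0,0,0,0,0,40], force=50)

```text
t: 27.45
eef_pos: [601.7, -8.1, 106.8]
tcp_rot: [-0.0, 0.997, -0.075, 0.003]
contact_force: [2.3, 5.2, 23.5]
finger_gap: 0.401
finger_force: 11.9
```

The opening and the upward force don't fit a 50 mm grasp, so I'll look before doing anything else.

```bash
python3 - <<'E'
from h import *
p,d,c=snap('wrist','w10'); s,ds,cs=snap('scene','s10'); plan([600,-6.7,103],-.15,1)
u=int(368*.64);v=int(350*.64)
A=cv2.resize(s[v-60:v+60,u-40:u+40],(400,600),interpolation=cv2.INTER_CUBIC)
B=cv2.resize(p[120:384,171:347],(400,600),interpolation=cv2.INTER_CUBIC)
cv2.imwrite('pics/j.png',cv2.cvtColor(np.hstack([A,B]),cv2.COLOR_RGB2BGR))
E
```

```text
pos [601.7  -8.1 106.8] yaw -0.1499 tilt [0.0061 0.0004] F [ 2.7  4.9 24.1] gap 0.397 t 27.55
[-0.19, -0.11, 0.38] [-0.001, -0.006, 0.0]
```

View pics/j.png

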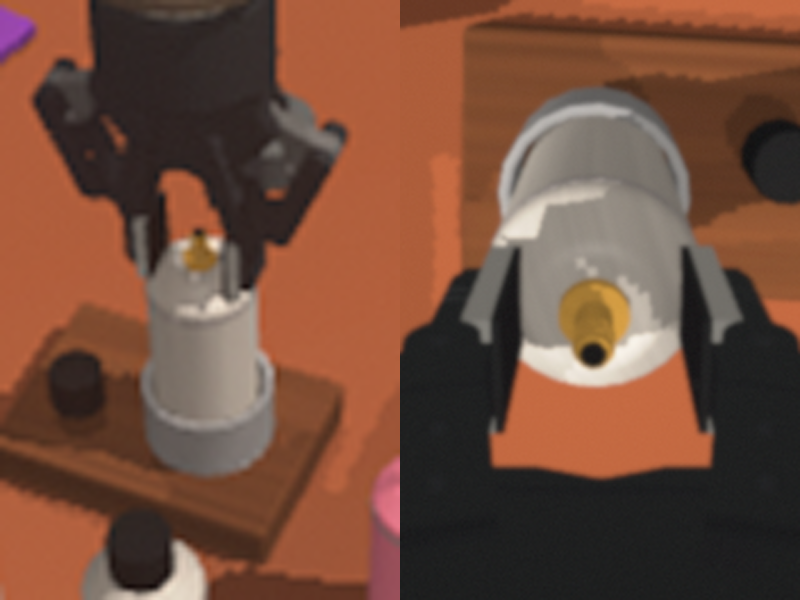

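The picture shows the fingertips up on the canister's shoulder at (150,275) and (235,290), with the valve tip (197,235) well below the palm. The grasp is too high, so I'll check real heights from depth.

```bash
python3 - <<'E'
from h import *
s=load('s10'); p=load('w10')
u0=int(368*.64)-40;v0=int(350*.64)-60
for n,x,y in[('tip',198,234),('palm edge',185,160),('palm',200,160),('palm',225,170),('palmleft',165,165),('tipL',148,270),('tipR',234,290),('tipR2',245,275)]: print(n,np.round(w(s,s['d'],u0+x/5,v0+y/5),1))
for n,x,y in[('vtip',593,352),('palm edge',600,480),('palm edge',600,495),('fL',490,260),('fL2',510,255),('fR',705,255),('fR',725,320),('fL',470,330)]: print(n,np.round(w(p,p['d'],171+(x-400)*.44,120+y*.44),1))
E
```

```text
tip [603.3  -5.3 155.5]
palm edge [611.2  -7.1 206.8]
palm [619.6   1.6 216.2]
palm [617.1  11.4 210. ]
palmleft [610.5 -16.1 201.6]
tipL [610.9 -26.9 136.2]
tipR [616.5  13.3 137.5]
tipR2 [611.5  17.3 142.6]
vtip [600.7  -7.6 156.7]
palm edge [609.  -10.2 200.6]
palm edge [610.3 -10.4 204.6]
fL [615.   11.5 140.3]
fL2 [613.9   8.1 136.3]
fR [607.6 -32.1 135.7]
fR [608.1 -31.3 165. ]
fL [615.3   9.9 170.3]
```

>>> move_arm(motion=[0,0,0,0,0,0,60,0,0,0,0,0,0,80,0,0,0,0,0,0,100,0,0,0,0,0,0,100,-0.02,0,0,0,0,0,100,0,-0.1,0,0,0,0,100,0,0,0,0,0,0,100,0,0,0,0,0,0,100])

```text
t: 28.55
eef_pos: [599.7, -7.5, 103.7]
tcp_rot: [-0.0, 0.997, -0.075, -0.0]
contact_force: [0.8, -0.2, -0.8]
finger_gap: 1.0
finger_force: 0.0
```

```bash
cat > chk.py <<'E'
from h import *
p,d,c=snap('wrist','wz'); plan([600,-6.7,82],-.15,1)
W=np.array([w(c,d,u,v) for v in range(130,300) for u in range(190,330)])
for a,b in[(150,160),(118,138)]:
    m=W[(W[:,2]>a)&(W[:,2]<=b)&(abs(W[:,0]-600)<28)&(abs(W[:,1]+7)<28)]
    if len(m): print(a,len(m),np.round(m.mean(0),1),np.round(m.min(0),1),np.round(m.max(0),1))
E
python3 chk.py
```

```text
pos [599.7  -7.5 103.7] yaw -0.1502 tilt [-0.      0.0001] F [0.3 0.8 0.1] gap 1.0 t 28.6
[0.02, -0.08, 2.17] [-0.0, 0.0, -0.0]
150 344 [600.9  -7.3 154.1] [595.8 -11.2 150. ] [604.1  -3.  156.8]
118 6037 [606.2  -8.3 132.7] [575.1 -32.1 118. ] [625.   17.4 138. ]
```

Canister still in place. I'll go 22 mm lower and close gently.

>>> move_arm(motion=[0,0,0.3,0,0,0,100,0,-0.06,0.4,0,0,0,100,0,0,0.4,0,0,0,100,0,0,0.4,0,0,0,100,0,0,0.4,0,0,0,100,0,0,0.3,0,0,0,100,0,0,0,0,0,0,100,0,0,0,0,0,0,100])

```text
t: 29.6
eef_pos: [599.9, -6.9, 81.8]
tcp_rot: [-0.0, 0.997, -0.075, 0.0]
contact_force: [0.6, 0.1, 0.5]
finger_gap: 1.001
finger_force: 0.0
```

>>> move_arm(motion=[0,0,0,0,0,0,75,0,0,0,0,0,0,65,0,0,0,0,0,0,60,0,0,0,0,0,0,56,0,0,0,0,0,0,52,0,0,0,0,0,0,48,0,0,0,0,0,0,44,0,0,0,0,0,0,44], force=40)

```text
t: 30.6
eef_pos: [600.0, -6.8, 82.1]
tcp_rot: [-0.0, 0.997, -0.075, 0.0]
contact_force: [0.0, 1.8, 5.1]
finger_gap: 0.569
finger_force: 41.4
```

>>> move_arm(motion=[0,0,0,0,0,0,30,0,0,-0.3,0,0,0,30,0,0,-0.8,0,0,0,30,0,0,-1.5,0,0,0,30,0,0,-2,0,0,0,30,0,0,-2,0,0,0,30,0,0,-1,0,0,0,30,0,0,-0.4,0,0,0,30], force=50)

```text
t: 31.6
eef_pos: [599.9, -6.9, 162.4]
tcp_rot: [-0.0, 0.997, -0.075, 0.0]
contact_force: [0.7, -0.5, -4.0]
finger_gap: 0.569
finger_force: 52.1
```

```bash
python3 - <<'E'
from h import *
p,d,c=snap('top','top9'); plan([450.5,212,162],-.15,8)
W=np.array([w(c,d,u,v) for v in range(190,250) for u in range(160,225)]).reshape(60,65,3)
m=(W[...,2]>9)&(W[...,2]<22); P=W[m]; print(len(P),P.min(0),P.max(0),cv2.minAreaRect(np.float32(P[:,:2])))
hs=cv2.cvtColor(p,cv2.COLOR_RGB2HSV)[190:250,160:225]; k=((hs[...,0]>12)&(hs[...,0]<25)&(hs[...,2]>150)).astype(np.uint8)
n,l,st,ce=cv2.connectedComponentsWithStats(k); i=1+st[1:,4].argmax(); print(st[i],ce[i]+[160,190], w(c,None,*(ce[i]+[160,190]),z=8))
E
```

```text
pos [599.9  -6.9 162.4] yaw -0.1502 tilt [0.0005 0.    ] F [ 0.4  0.5 -2.5] gap 0.569 t 31.65
[-2.26, -2.43, 0.0] [-0.0, -0.0, -0.0]
[-2.26, -2.43, 0.0] [-0.0, -0.0, -0.0]
[-2.26, -2.43, 0.0] [-0.0, -0.0, -0.0]
[-2.26, -2.43, 0.0] [-0.0, -0.0, -0.0]
[-2.26, -2.43, 0.0] [-0.0, -0.0, -0.0]
[-2.26, -2.43, 0.0] [-0.0, -0.0, -0.0]
[-2.26, -2.43, 0.0] [-0.0, -0.0, -0.0]
[-2.26, -2.43, 0.0] [-0.0, -0.0, -0.0]
211 [393.79689912 156.2665744    9.08952326] [506.53968112 270.9364823   19.69791409] ((451.063720703125, 213.6866455078125), (104.55086517333984, 105.38685607910156), 6.532678127288818)
[  10    9   42   43 1328] [191.46837349 219.69879518] [452.1891233  214.72631185   8.        ]
```

>>> move_arm(motion=[-1.08,-1.18,0,0,0,0,30,-2.16,-2.35,0,0,0,0,30,-3.06,-3.33,0,0,0,0,30,-3.24,-3.53,0,0,0,0,30,-3.24,-3.53,0,0,0,0,30,-2.7,-2.94,0,0,0,0,30,-1.8,-1.96,0,0,0,0,30,-0.72,-0.78,0,0,0,0,30])

```text
t: 32.65
eef_pos: [449.7, 215.1, 161.4]
tcp_rot: [-0.0, 0.997, -0.074, -0.0]
contact_force: [-0.4, -0.3, -3.4]
finger_gap: 0.567
finger_force: 52.2
```

```bash
python3 - <<'E'
from h import *
get_image('top');get_image('top');plan([451,213.7,67],-.15,1)
E
```

```text
pos [450.4 214.5 161.5] yaw -0.1488 tilt [-0.0004  0.    ] F [-0.4 -0.1 -2.4] gap 0.569 t 32.75
[0.07, 0.07, 9.45] [0.0, 0.0, 0.001]
```

>>> move_arm(motion=[0,0,1,0,0,0,30,0,0,2,0,0,0,30,0,0,2.2,0,0,0,30,0,0,2,0,0,0,30,0,0,1.2,0,0,0,30,0,0,0.6,0,0,0,30,0,0,0.2,0,0,0,30,0,0,0,0,0,0,30])

```text
t: 33.75
eef_pos: [451.4, 213.9, 70.1]
tcp_rot: [-0.0, 0.997, -0.075, 0.0]
contact_force: [-0.3, -0.2, -2.1]
finger_gap: 0.565
finger_force: 52.3
```

>>> move_arm(motion=[0,0,0.05,0,0,0,30,0,0,0.05,0,0,0,30,0,0,0.05,0,0,0,30,0,0,0.05,0,0,0,30,0,0,0.05,0,0,0,30,0,0,0.05,0,0,0,30,0,0,0,0,0,0,30,0,0,0,0,0,0,30])

```text
t: 34.75
eef_pos: [451.2, 213.8, 66.7]
tcp_rot: [-0.0, 0.997, -0.075, -0.0]
contact_force: [0.2, 0.4, -2.9]
finger_gap: 0.567
finger_force: 52.3
```

>>> move_arm(motion=[0,0,0.05,0,0,0,30,0,0,0.05,0,0,0,30,0,0,0.05,0,0,0,30,0,0,0.05,0,0,0,30,0,0,0.05,0,0,0,30,0,0,0.03,0,0,0,30,0,0,0,0,0,0,30,0,0,0,0,0,0,30])

```text
t: 35.75
eef_pos: [451.2, 213.8, 64.0]
tcp_rot: [-0.0, 0.997, -0.075, -0.0]
contact_force: [0.4, 0.2, -2.4]
finger_gap: 0.572
finger_force: 52.3
```

>>> move_arm(motion=[0,0,0.04,0,0,0,30,0,0,0.04,0,0,0,30,0,0,0.04,0,0,0,30,0,0,0,0,0,0,30,0,0,0,0,0,0,30,0,0,0,0,0,0,30,0,0,0,0,0,0,30,0,0,0,0,0,0,30])

```text
t: 36.75
eef_pos: [451.2, 213.8, 62.7]
tcp_rot: [-0.0, 0.997, -0.075, -0.0]
contact_force: [-0.0, -0.4, -2.7]
finger_gap: 0.57
finger_force: 52.3
```

>>> move_arm(motion=[0,0,0.04,0,0,0,30,0,0,0.04,0,0,0,30,0,0,0.04,0,0,0,30,0,0,0,0,0,0,30,0,0,0,0,0,0,30,0,0,0,0,0,0,30,0,0,0,0,0,0,30,0,0,0,0,0,0,30])

```text
t: 37.75
eef_pos: [451.5, 213.9, 62.2]
tcp_rot: [-0.0, 0.997, -0.075, 0.001]
contact_force: [-1.4, -1.1, 7.4]
finger_gap: 0.565
finger_force: 53.2
```

>>> move_arm(motion=[0,0,-0.05,0,0,0,30,0,0,0,0,0,0,30,0,0,0,0,0,0,58,0,0,0,0,0,0,65,0,0,0,0,0,0,75,0,0,0,0,0,0,90,0,0,0,0,0,0,100,0,0,0,0,0,0,100], force=20)

```text
t: 38.75
eef_pos: [451.2, 213.8, 62.0]
tcp_rot: [-0.0, 0.997, -0.075, -0.0]
contact_force: [-0.6, 0.3, 0.4]
finger_gap: 0.997
finger_force: 0.0
```

>>> move_arm(motion=[0,0,-0.5,0,0,0,100,0,0,-1.5,0,0,0,100,0,0,-3,0,0,0,100,0,0,-4,0,0,0,100,0,0,-4,0,0,0,100,0,0,-4,0,0,0,100,0,0,-2,0,0,0,100,0,0,0,0,0,0,100])

```text
t: 39.75
eef_pos: [451.6, 214.0, 254.2]
tcp_rot: [-0.001, 0.997, -0.075, 0.002]
contact_force: [-0.1, -0.4, -0.3]
finger_gap: 1.0
finger_force: 0.0
```

```bash
python3 - <<'E'
from h import *
p,d,c=snap('wrist','wf'); plan([450,213,250],-.15,1)
W=np.array([w(c,d,u,v) for v in range(100,300) for u in range(150,360)])
for a,b in[(130,145),(112,125),(98,112)]:
    m=W[(W[:,2]>a)&(W[:,2]<=b)&(abs(W[:,0]-451)<40)&(abs(W[:,1]-213)<40)]
    if len(m): print(a,len(m),np.round(m.mean(0),1),np.round(m.min(0),1),np.round(m.max(0),1))
p,d,c=snap('scene','sf')
# gauge in cradle: sample along bar
a=np.array([487.5,-327.2,60]);e=np.array([np.cos(-.149),np.sin(-.149),0])
for x in range(136,206,4):
    u,v=proj(c,a+e*x); print(x,p[int(round(float(v))),int(round(float(u)))].tolist(),end=' ')
E
```

```text
pos [451.2 213.9 252.7] yaw -0.1502 tilt [0.0012 0.0005] F [-0.4  0.2 -0.6] gap 0.999 t 39.8
[-0.11, 0.1, 0.27] [-0.001, -0.001, -0.0]
130 61 [451.3 213.2 134.8] [447.6 209.3 130.6] [454.7 217.3 137.1]
112 1132 [452.2 213.  116.4] [430.1 191.8 112. ] [472.4 234.4 124.9]
98 562 [456.  212.4 109.2] [426.4 188.5  98. ] [475.8 238.  112. ]
136 [112, 103, 100] 140 [59, 112, 50] 144 [57, 169, 50] 148 [62, 168, 52] 152 [83, 165, 56] 156 [82, 143, 48] 160 [247, 33, 27] 164 [248, 38, 29] 168 [249, 38, 29] 172 [246, 40, 30] 176 [240, 42, 30] 180 [248, 34, 27] 184 [246, 37, 28] 188 [220, 40, 32] 192 [63, 41, 38] 196 [65, 41, 34] 200 [130, 69, 44] 204 [117, 63, 39]
```

The canister stands upright at the tray's centre (tip z 137, which is the 4 mm floor plus 133 mm). The gauge is in its cradle with the bar still out at its reading.

```bash
python3 -c "
from rig import *
print(hand_in())"
```

```text
the job is handed in; nothing more can be done
None
```

The job is handed in: the gauge read about 50 mm with green showing and is back in its cradle with the bar left out, and the canister stands upright in the pale tray. Two slips on the way: a brief 0.03 rad tool tilt while the chuck was on the valve, and a first grasp too high that pressed on the canister's shoulder with about 24 N. Both were corrected, and the canister stayed in place.

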